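# Pick the plug housing that matches the sample

## Robot

A 6-joint arm with a two-finger parallel gripper is mounted at the origin on a cart in front of the work surface, level with it; the furniture and walls round the work are solid. World frame = base frame: x ahead of the robot, y to its left, z up, the work surface at z = 0. Lengths are in m, angles in rad, forces in N, time in s.
With the tool pointing down it reaches from about 0.375 to 0.975 m from the base axis. Payload 3.8 kg.
Tool frame: the origin (TCP) lies midway between the tips of the shut fingers; the grasp point (between the pads) lies 19 mm behind it; z points along the fingers, y is the line along which they close (so a half turn about z gives the same grasp; the last joint's range is limited). The gripper opens to 88 mm and grips with 3 to 60 N. Pads are 18 mm wide; open, the fingers measure 123 mm over their backs; the gripper's body (75 mm by 187 mm) begins 45 mm behind the grasp point.
Start: joints at [1.113, 0.264, 1.604, -0, 1.274, -0.037], TCP at [0.276, 0.616, 0.239] pointing down, gripper open.
Joint ranges: [-2.63, 2.63], [-0.94, 2.18], [0.31, 2.57], [-1.31, 4.45], [0, 2.66], [-2.55, 2.55]. Speed limits (rad/s): [2.57, 2.57, 3.14, 3.14, 3.14, 3.14].

## Interface

Orientations are given as a rotation vector (axis times angle).
In Python, from cell import manip, inverse_kinematics, cams, order gives the robot as it stands. Calls block until the motion is done:
- manip.move_pose(position, orientation): joint-space move of the TCP to a pose.
- manip.move_linear(position, rate=0.15, rot=None): straight line of the TCP; rot=None keeps the orientation; rate is the mean speed in m/s.
- manip.set_joints(angles): joint-space move.
- manip.set_gripper(opening, force=None): finger opening in m; force is the grip in N (None keeps the last); returns when the fingers have stopped.
- manip.dwell(seconds).
- inverse_kinematics(position, orientation): joint angles nearest the present ones, or None.
- manip.state(): the state.
- cams.capture(name): name is "scene" or "top" or "wrist"; returns a dict with "image" (480x640x3 uint8, blue, green, red), "z_map" (480x640 float32, m along the optical axis (not along the pixel's ray), 0 where there is no reading), "intrinsics" (3x3 intrinsics, pixels), "k1" (the pictures are not rectified: a ray, as slopes to the right and down, at radius r is drawn at 1 + k1 r^2 times it, then the intrinsics apply), "position" and "orientation" of the camera in the world; the wrist camera has in their place "T_tool_cam" (4x4, takes a point from camera to tool coordinates, whose origin is the TCP and whose axes are the flange's). Camera axes: x right, y down, z forward; pixel columns grow to the right and rows downward; lengths in m; the calibration is good to about 2 mm. A picture is of the moment at which its call begins: read the wrist's pose just before it.
A pose or a line that the arm cannot do raises manip.IKError and nothing moves.
- order.close_job(): hands the job in; it is judged then, once.
The state is a dict: "clock": time; "joint_pos": joint angles; "joint_velocities": joint speeds; "tau": joint torques, N m; "tool_pos": TCP position; "tcp_rot": TCP orientation; "contact_force": force on the tool from outside, world axes, zero at the start; "moment": the same for the moment, N m; "gripper_width": finger opening in m; "grasp_force": force on a finger pad.
Only numpy, scipy, OpenCV 4.12 (cv2) and the standard library are available. Lean on these libraries where they do the work, as an engineer would, in place of code of your own. Each camera call takes 0.05 s, during which the arm holds its last target. There are 200 camera calls.

## Task

One used plug housing lies on the grey mat as a sample. From the row of bins behind the mat, take the new housing of the same shape and lay it on the mat beside the sample, flat and the same way up. Leave the sample and all the other plug housings where they are.

Things in the scene. Friction and masses are not known exactly. Their poses are not given: they have to be found in the camera images.
- new_long: New long plug housing, black, 61x24x14 mm: block 35x24x14 (x -16..+19), lower nose at +x, round 10 mm sleeve at -x. Origin mid underside, x along length, z up. Grip across y (24 mm) at origin. Flat and alone near the middle of one of 3 grey bins (which one varies, the third holds a bearing), x axis within 0.9 rad of world x. Bin inside 132 (x) by 130 mm (y), floor z=14 mm, 4 mm walls up to z=38 mm. 15-30 g.
- new_short: New short plug housing, 38x20x16 mm: black block 28x20x12 (x -9..+19), small latch bump on top (6 mm wide, up to z=16), grey tongue 14 mm wide at -x, no sleeve. Origin mid underside, x along length, z up. Grip across y (20 mm) at x=+5 mm. In another of the 3 bins, lying as new_long does. 10-25 g.
- sample_long: Used housing, shape and axes as new_long. Lies on the grey mat (y below 0.2), then it is the sample, or in the white tray at far left (y above 0.3), then ignore it. Mat 5 mm thick, 120 (x) by 240 mm (y), yaw within 0.1 rad. The sample, at any yaw, is on the mat's left half within 15 mm of its centre; the empty half's centre is about 115 mm to its right (-y).
- sample_short: Used housing, shape and axes as new_short. Always one of the two used housings is on the mat as the sample and the other in the white tray; the same places hold as for sample_long. Both used housings are loose and must stay where they are.
There are look-alikes about, which are no part of the job. What is shaped like the new_long but purple or turquoise is not meant.

How it is judged:
At the end, for the whole second after the job is handed in: The new housing of the same shape as the sample on the mat lies on the mat (its origin 3 to 9 mm above the bench and within 210 mm of the sample's), upright within 10 degrees, at rest; the new housing of the other shape is within 30 mm of where it started (((world y of sample_long below 0.25 m and horizontal distance between new_long and sample_long below 0.21 m and height (world z) of new_long between 0.003 and 0.009 m and angle between new_long's own z axis and vertical below 0.17 rad and linear speed of new_long below 0.02 m/s and distance of new_short from where it was at the start of the episode below 0.03 m) or (world y of sample_short below 0.25 m and horizontal distance between new_short and sample_short below 0.21 m and height (world z) of new_short between 0.003 and 0.009 m and angle between new_short's own z axis and vertical below 0.17 rad and linear speed of new_short below 0.02 m/s and distance of new_long from where it was at the start of the episode below 0.03 m))); the robot touches nothing.
It fails at once if the new housing of the other shape was moved by more than 30 mm ((world y of sample_long below 0.25 m and distance of new_short from where it was at the start of the episode above 0.03 m) or (world y of sample_short below 0.25 m and distance of new_long from where it was at the start of the episode above 0.03 m)).
It fails at once if a used housing (the sample or the one in the tray) was moved by more than 20 mm (distance of any of sample_long, sample_short from where it was at the start of the episode above 0.02 m).
It also fails if it takes over 29 s, if anything falls off the work surface, if the arm or the gripper's body presses on something with over 40 N, if the wrist force passes 120 N, or if a joint passes its speed limit or range.

## Working session

There is one attempt and no reset: what is moved stays moved. The work goes in short steps, each a Python script; the robot and the scene stay as the last script left them, time stands still between calls to the robot, and variables do not carry over. Pictures are saved under pics/ and viewed, at most 10 in all, crops included, and the job is handed in when it is done.

```bash
mkdir -p pics; cat > h.py <<'E'
import numpy as np, cv2
from cell import manip, inverse_kinematics, cams, order
from scipy.spatial.transform import Rotation as R
def rot(o):
    o=np.asarray(o,float)
    return o if o.shape==(3,3) else (R.from_quat(o) if o.size==4 else R.from_rotvec(o)).as_matrix()
def pose(c,st=None):
    if 'T_tool_cam' in c:
        T=np.eye(4);T[:3,:3]=rot(st['tcp_rot']);T[:3,3]=st['tool_pos'];T=T@np.array(c['T_tool_cam']);return T[:3,:3],T[:3,3]
    return rot(c['orientation']),np.array(c['position'])
def slopes(c,uv):
    K=np.array(c['intrinsics']);return cv2.undistortPoints(np.float64(uv).reshape(-1,1,2),K,np.array([c['k1'],0,0,0.])).reshape(-1,2)
def ray(c,uv,z,st=None):
    Rm,p=pose(c,st);s=slopes(c,uv);d=np.c_[s,np.ones(len(s))]@Rm.T
    return p+d*((z-p[2])/d[:,2])[:,None]
def depth(c,uv,st=None):
    Rm,p=pose(c,st);uv=np.int32(uv).reshape(-1,2);s=slopes(c,uv);zz=c['z_map'][uv[:,1],uv[:,0]]
    return p+(np.c_[s,np.ones(len(s))]*zz[:,None])@Rm.T
E
python3 - <<'E'
from h import *
import pickle
for n in ['scene','top']:
    c=cams.capture(n);cv2.imwrite(f'pics/{n}0.png',c['image']);pickle.dump(c,open(n+'0.pkl','wb'));print(n,c['position'],c['orientation'],c['k1'],c['intrinsics'])
print(manip.state())
E
```

```text
scene [-0.06590253  0.89462971  0.60080644] [-0.769347    2.33159879 -1.38193426] -0.01901186136600634 [[555.54945423   0.         324.04853514]
 [  0.         555.54945423 249.11766382]
 [  0.           0.           1.        ]]
top [0.30257493 0.11677496 1.09392299] [-2.13277447  2.0818043  -0.21437879] -0.027545070081291166 [[521.60609693   0.         320.33899256]
 [  0.         521.60609693 239.3201729 ]
 [  0.           0.           1.        ]]
{'clock': 0.1, 'joint_pos': array([ 1.11309707e+00,  2.64661863e-01,  1.60520954e+00,  1.16178409e-05,
        1.27371059e+00, -3.69286651e-02]), 'joint_velocities': array([-0.00098683, -0.00125635, -0.00386166,  0.00041143, -0.00122972,
        0.00095208]), 'tau': array([ 3.87091814e-04, -5.03621900e+01, -3.58069754e+01,  7.31170736e-02,
        2.33881781e-02, -4.15120849e-05]), 'tool_pos': array([0.2754492 , 0.61554749, 0.23753833]), 'tcp_rot': array([-6.55980883e-01, -3.07183285e+00,  3.02502372e-03]), 'contact_force': array([-0.09537621, -0.96578482, -0.5497368 ]), 'moment': array([ 0.02475339, -0.04803566,  0.02321402]), 'grasp_force': 0.0, 'gripper_width': 0.08782254880518671}
```

View pics/top0.png

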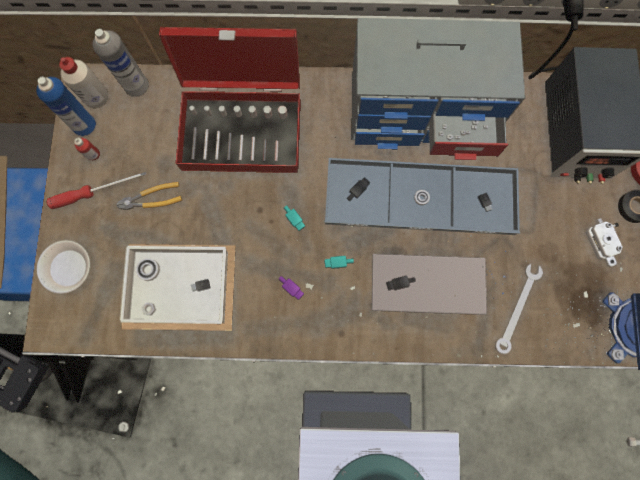

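View pics/scene0.png

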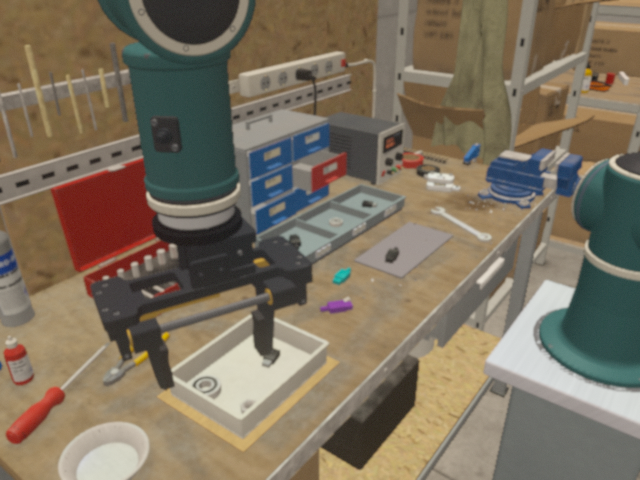

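The top view shows the sample at (400,283) on the mat, long with a sleeve. The short used housing lies in the tray at (200,285). In the bins, a long black candidate is at (358,187), a bearing at (422,197) and a short one at (487,202). The turquoise and purple ones at (293,217), (338,262) and (291,288) are look-alikes. The black one at (358,187) fits, so I'll confirm it in an enlarged crop and measure it.

```bash
python3 - <<'E'
from h import *
import pickle
c=pickle.load(open('top0.pkl','rb'));im=c['image']
a=[cv2.resize(im[y-30:y+30,x-40:x+40],None,fx=5,fy=5,interpolation=cv2.INTER_CUBIC) for x,y in[(358,187),(487,202),(400,283),(200,285)]]
cv2.imwrite('pics/crop.png',np.vstack([np.hstack(a[:2]),np.hstack(a[2:])]))
for n,(x,y),z in[('binL',(358,187),.028),('binR',(487,202),.028),('mat',(400,283),.019)]:
    m=(im.max(2)<75).astype(np.uint8);w=np.zeros_like(m);w[y-22:y+22,x-22:x+22]=m[y-22:y+22,x-22:x+22]
    k,l,s,ce=cv2.connectedComponentsWithStats(w);i=1+s[1:,4].argmax()
    v,u=np.nonzero(l==i);P=ray(c,np.c_[u,v],z)[:,:2]
    (cx,cy),wh,an=cv2.minAreaRect(np.float32(P*1000));U,S,V=np.linalg.svd(P-P.mean(0))
    print(n,len(P),P.mean(0),(cx,cy),wh,an,V[0],depth(c,[[x,y]]))
# corners of mat, bins
print(ray(c,[[373,254],[486,258],[487,313],[373,309]],.005)); print(ray(c,[[328,160],[519,171],[517,233],[327,224]],.038))
E
```

```text
binL 203 [0.64352566 0.04822202] (640.7943725585938, 51.34012985229492) (22.966814041137695, 59.26976013183594) 47.09024429321289 [-0.75627526  0.65425357] [[0.64569099 0.0498512  0.02820528]]
binR 95 [ 0.62548098 -0.21680495] (623.2730712890625, -218.99514770507812) (27.084482192993164, 20.732206344604492) 23.89655113220215 [-0.96779768  0.2517293 ] [[ 0.61907413 -0.2246038   0.02809488]]
mat 173 [ 0.44157249 -0.03163778] (441.8938293457031, -32.05548858642578) (22.112621307373047, 40.578941345214844) 17.18899154663086 [-0.19898818  0.98000189] [[ 0.44246913 -0.03902531  0.02336844]]
[[ 0.50536815  0.01517094  0.005     ]
 [ 0.50237474 -0.22465017  0.005     ]
 [ 0.38640583 -0.22209114  0.005     ]
 [ 0.38927942  0.01469723  0.005     ]]
[[ 0.70146461  0.11520642  0.038     ]
 [ 0.68668153 -0.29307524  0.038     ]
 [ 0.55064456 -0.2812384   0.038     ]
 [ 0.56047169  0.1142508   0.038     ]]
```

View pics/crop.png

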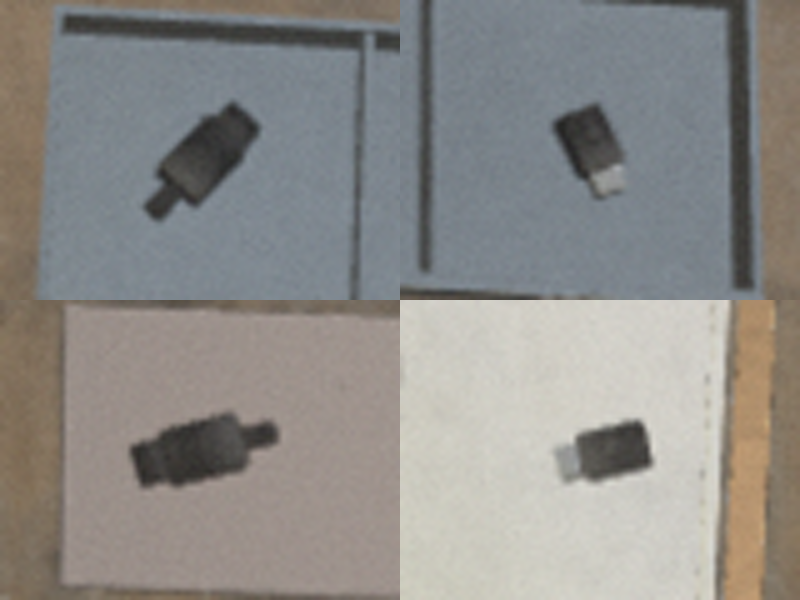

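The crop shows the long new housing in the left bin, with its block, nose at upper right and sleeve at lower left. The sample on the mat has the same shape, and the short one with the grey tongue is in the right bin. I'll go above the left bin, look with the wrist camera, and check clearance to the drawer cabinet.

```bash
cat >> h.py <<'E'
def down(yaw):  # tool z down, tool y along object's y at this yaw
    y=np.array([-np.sin(yaw),np.cos(yaw),0]);z=np.array([0,0,-1.]);return R.from_matrix(np.c_[np.cross(y,z),y,z]).as_rotvec()
def best(p,yaw):
    q=manip.state()['joint_pos'];o=[]
    for k in(0,np.pi):
        j=inverse_kinematics(np.array(p),down(yaw+k))
        if j is not None:o.append((np.abs(np.array(j)-q).max(),yaw+k,np.array(j)))
    return min(o,key=lambda t:t[0])
E
python3 - <<'E'
from h import *
import pickle
c=pickle.load(open('top0.pkl','rb'))
v,u=np.mgrid[100:170,330:440];uv=np.c_[u.ravel(),v.ravel()];P=depth(c,uv)
for lo,hi in[(.03,.06),(.06,.1),(.1,.15),(.15,.3)]:
    k=(P[:,2]>lo)&(P[:,2]<hi)&(P[:,1]<.16)&(P[:,0]>.7)&(P[:,0]<1); Q=P[k]; print(lo,hi,len(Q),np.sort(Q[:,0])[:4] if len(Q) else 0)
p=[.62,.05,.20]
d,y,j=best(p,-.73);print(y,j)
manip.set_gripper(.05,10);manip.set_joints(j)
s=manip.state();w=cams.capture('wrist');pickle.dump((s,w),open('w1.pkl','wb'));cv2.imwrite('pics/w1.png',w['image']);print(s['clock'],s['tool_pos'])
E
```

```text
0.03 0.06 659 [0.7000012  0.70002487 0.70005709 0.70006799]
0.06 0.1 950 [0.7019215  0.7026253  0.70291137 0.70294237]
0.1 0.15 931 [0.70192631 0.70197239 0.70201377 0.70225929]
0.15 0.3 1264 [0.74387812 0.74480999 0.74531068 0.74533475]
-0.73 [ 4.04289852e-02  1.91370665e-01  1.76488363e+00 -4.44089210e-16
  1.18533836e+00 -8.00367342e-01]
3.1667 [0.62001468 0.05099248 0.20009444]
```

View pics/w1.png

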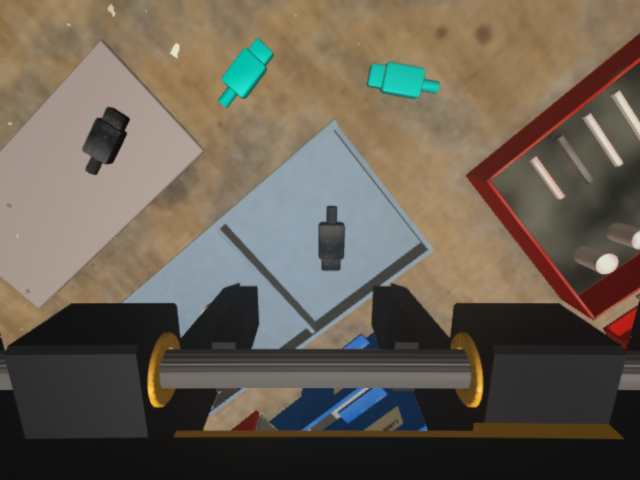

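Wrist view: the target is at (331,240), aligned with the gripper, and the drawer handles are behind at about (350,370). Next I'll measure the block and the clearance from the gripper body to the cabinet.

```bash
python3 - <<'E'
from h import *
import pickle
s,c=pickle.load(open('w1.pkl','rb'));im=c['image']
m=np.zeros((480,640),np.uint8);m[200:275,300:365]=(im.max(2)<75)[200:275,300:365]
k,l,st,_=cv2.connectedComponentsWithStats(m);i=1+st[1:,4].argmax();print(st[i])
blk=cv2.morphologyEx((l==i).astype(np.uint8),cv2.MORPH_OPEN,np.ones((19,19),np.uint8))
for n,M,z in[('all',l==i,.024),('blk',blk,.028)]:
    v,u=np.nonzero(M);P=ray(c,np.c_[u,v],z,s)[:,:2];r=cv2.minAreaRect(np.float32(P*1000));V=np.linalg.svd(P-P.mean(0))[2][0];print(n,P.mean(0),r,V,np.arctan(V[1]/V[0]))
print(depth(c,[[331,240]],s))
t=pickle.load(open('top0.pkl','rb'))
v,u=np.mgrid[90:200,320:530];P=depth(t,np.c_[u.ravel(),v.ravel()])
P=P[(P[:,2]>.07)&(P[:,2]<.35)&(P[:,0]<.95)&(P[:,0]>.6)]
g=np.array([.643,.048]);yw=-.73;a=np.array([np.cos(yw),np.sin(yw)]);b=np.array([-a[1],a[0]])
L=np.c_[(P[:,:2]-g)@a,(P[:,:2]-g)@b,P[:,2],P[:,:2]]
gap=np.maximum(abs(L[:,0])-.0375,abs(L[:,1])-.0935);o=gap.argsort()[:400:40];print(np.c_[gap[o],L[o]].round(3))
# second body-orientation margin as tool yaw varies
for dy in np.arange(-.6,.61,.15):
    q=yw+dy;a=np.array([np.cos(q),np.sin(q)]);b=np.array([-a[1],a[0]]);D=P[:,:2]-g
    print(round(q,2),np.sort(np.maximum(abs(D@a)-.0375,abs(D@b)-.0935))[5].round(3))
E
```

```text
[319 230  25  40 772]
all [0.65326677 0.04227771] ((652.31591796875, 42.870880126953125), (22.30408477783203, 37.622581481933594), 49.39457702636719) [ 0.68892263 -0.72483488] -0.8107946912690757
blk [0.65010817 0.04464341] ((650.344482421875, 44.515411376953125), (22.080242156982422, 20.023021697998047), 48.202518463134766) [0.71346507 0.7006908 ] 0.7763652661243089
[[0.64437178 0.04969698 0.02718744]]
[[0.038 0.075 0.078 0.074 0.751 0.056]
 [0.042 0.08  0.093 0.103 0.765 0.064]
 [0.043 0.081 0.083 0.135 0.758 0.056]
 [0.044 0.081 0.081 0.105 0.758 0.054]
 [0.045 0.082 0.091 0.152 0.765 0.061]
 [0.046 0.084 0.083 0.139 0.761 0.054]
 [0.047 0.085 0.09  0.076 0.766 0.058]
 [0.048 0.086 0.097 0.216 0.772 0.063]
 [0.049 0.087 0.077 0.107 0.759 0.048]
 [0.05  0.088 0.076 0.157 0.759 0.046]]
-1.33 0.009
-1.18 0.008
-1.03 0.014
-0.88 0.026
-0.73 0.041
-0.58 0.053
-0.43 0.062
-0.28 0.06
-0.13 0.041
```

Clearance to the cabinet is about 40 mm. The mask missed the lit half of the block, so I'll re-threshold.

```bash
python3 - <<'E'
from h import *
import pickle
s,c=pickle.load(open('w1.pkl','rb'));im=c['image']
print(im[240,290],im[230,331],im[215,331])
for th in(95,110):
    m=np.zeros((480,640),np.uint8);m[200:275,300:365]=(im.max(2)<th)[200:275,300:365]
    k,l,st,_=cv2.connectedComponentsWithStats(m);i=1+st[1:,4].argmax();print(th,st[i])
    rows=(l==i).sum(1);print(rows[200:275])
    blk=cv2.morphologyEx((l==i).astype(np.uint8),cv2.MORPH_OPEN,np.ones((23,23),np.uint8))
    for n,M,z in[('all',l==i,.024),('blk',blk,.028)]:
        v,u=np.nonzero(M)
        if len(u)==0: continue
        P=ray(c,np.c_[u,v],z,s)[:,:2];r=cv2.minAreaRect(np.float32(P*1000));V=np.linalg.svd(P-P.mean(0))[2][0];print(n,P.mean(0),r,np.arctan(V[1]/V[0]))
E
```

```text
[174 162 145] [87 91 90] [63 61 60]
95 [ 319  206   26   64 1287]
[ 0  0  0  0  0  0  7 10 10 10 10 10 10 10 10 10 10 10 10 10 10 11 21 24
 25 25 26 25 25 26 26 26 26 26 26 26 26 26 25 25 25 25 25 25 25 25 25 25
 25 25 25 25 25 25 25 25 25 25 23 20 19 18 18 18 18 18 18 18 18 18  0  0
  0  0  0]
all [0.64568456 0.04885312] ((644.18994140625, 50.62675476074219), (22.895774841308594, 59.84266662597656), 48.36724853515625) -0.7343540582839468
blk [0.64668031 0.04763551] ((646.8576049804688, 47.631866455078125), (22.048355102539062, 27.497802734375), 48.36716842651367) -0.6962548038276682
110 [ 318  206   27   65 1338]
[ 0  0  0  0  0  0  9 10 10 10 10 10 10 10 10 10 10 10 11 11 11 11 22 25
 25 25 26 26 26 26 26 26 26 26 26 26 27 27 27 26 26 26 26 26 26 26 26 25
 26 26 26 26 26 25 26 25 25 25 23 20 20 20 19 19 19 19 19 19 18 18 15  0
  0  0  0]
all [0.64581625 0.04844015] ((644.2562255859375, 49.961055755615234), (23.834190368652344, 60.81024932861328), 48.20610427856445) -0.7408145127603601
blk [0.64456517 0.04948168] ((644.79345703125, 49.466575622558594), (22.04835319519043, 33.021202087402344), 48.3672981262207) -0.7079065221263263
```

Measured size is 60.8×23.8 mm against 61×24, and the yaw is -0.727. The block centre is (0.6445, 0.0495) with the top at about 27–28 mm. These fit, so I'll grasp.

```bash
python3 - <<'E'
from h import *
p=np.array([.644,.050,.06]);o=down(-.727)
manip.move_pose(p,o);manip.move_linear([.644,.050,.017],rate=.06)
s=manip.state();print(s['clock'],s['tool_pos'],s['contact_force'])
manip.set_gripper(.0,12);s=manip.state();print(s['gripper_width'],s['grasp_force'],s['contact_force'])
manip.move_linear([.644,.050,.12],rate=.12);s=manip.state();print(s['clock'],s['gripper_width'],s['grasp_force'],s['contact_force'])
g=np.array([.445,-.155,.1])
for k in(-np.pi/2,np.pi/2,-.727-.6,-.727):
    j=inverse_kinematics(g,down(k));print(k,None if j is None else np.array(j).round(2))
print(s['joint_pos'].round(2))
w=cams.capture('wrist');cv2.imwrite('pics/w2.png',w['image'])
E
```

```text
4.7083 [0.64418829 0.05002543 0.01700866] [0.39270769 0.45116722 0.43150614]
0.023510246839218783 11.999652832746506 [-0.7024101  -0.87946562  1.47849455]
6.225 0.023961029130857618 11.999414563179016 [-0.21336271 -0.35936846 -0.34864747]
-1.5707963267948966 [-0.39  0.01  2.16 -0.    0.97 -0.39]
1.5707963267948966 None
-1.327 [-0.39  0.01  2.16 -0.    0.97 -0.63]
-0.727 [-0.39  0.01  2.16 -0.    0.97 -1.23]
[ 0.04  0.3   1.78  0.    1.06 -0.8 ]
```

View pics/w2.png

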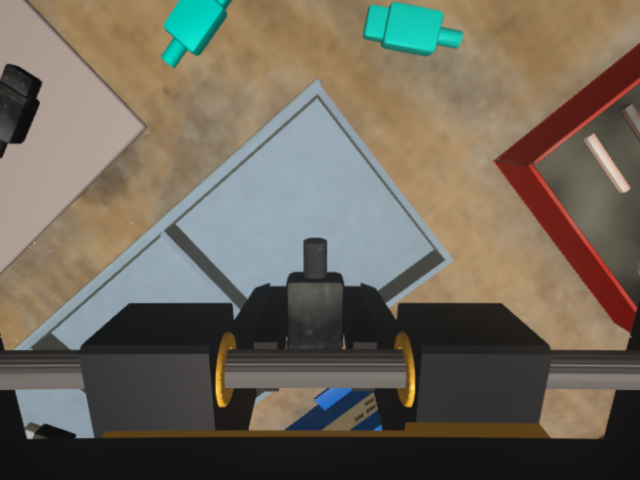

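The housing is held level at (315,300), with a grip width of 24 mm, and the bin is empty. Now I'll place it on the right half of the mat.

```bash
python3 - <<'E'
from h import *
manip.move_pose(np.array([.445,-.152,.10]),down(-np.pi/2))
manip.move_linear([.445,-.152,.020],rate=.12)
f0=manip.state()['contact_force'][2]
for z in np.arange(.012,.0059,-.001):
    manip.move_linear([.445,-.152,z],rate=.03);f=manip.state()['contact_force'][2]
    if abs(f-f0)>3:break
s=manip.state();print(z,s['tool_pos'],f0,f,s['clock'],s['gripper_width'])
manip.set_gripper(.045);manip.move_linear([.445,-.152,.12],rate=.12)
manip.move_pose(np.array([.40,-.152,.22]),down(-np.pi/2))
s=manip.state();c=cams.capture('wrist');cv2.imwrite('pics/w3.png',c['image']);print(s['clock'],s['tool_pos'])
m=(c['image'].max(2)<100).astype(np.uint8);m[300:]=0
k,l,st,ce=cv2.connectedComponentsWithStats(m)
for i in range(1,k):
    if 300<st[i,4]<8000:
        v,u=np.nonzero(l==i);P=ray(c,np.c_[u,v],.017,s)[:,:2];print(ce[i],cv2.minAreaRect(np.float32(P*1000)),depth(c,[ce[i]],s))
E
```

```text
0.006999999999999996 [ 0.44521464 -0.15210258  0.00801121] -0.03593732974602096 10.505630182835564 9.8583 0.02391673152498479
11.9667 [ 0.39995934 -0.1520887   0.22002216]
[492.41409836 134.48327869] ((562.7251586914062, -107.68507385253906), (270.6308288574219, 11.241316795349121), 87.8795166015625) [[ 0.56022293 -0.07854291  0.02338841]]
[365.01526718  89.83905852] ((446.7157287597656, -43.89972686767578), (24.366161346435547, 59.66779327392578), 15.09340763092041) [[ 0.44576499 -0.03983816  0.01717992]]
[579.65384615  63.37307692] ((630.333740234375, -20.75870132446289), (3.4624805450439453, 101.30013275146484), 87.9599380493164) [[ 0.62584474 -0.02142307  0.02267354]]
[613.85908488 232.11074271] ((671.3191528320312, -180.2603302001953), (139.3427734375, 146.440673828125), 29.64405632019043) [[ 0.69572969 -0.17209759  0.01327222]]
[360.29023973 214.92380137] ((445.4995422363281, -151.29766845703125), (59.35015106201172, 23.861162185668945), 89.87943267822266) [[ 0.44498909 -0.15230811  0.01835503]]
[537.43361582 282.1299435 ] ((624.9519653320312, -225.9740447998047), (41.21430587768555, 25.4348201751709), 23.41555404663086) [[ 0.62259083 -0.22029574  0.02539579]]
[243.85477941 292.67463235] ((324.7154541015625, -233.60556030273438), (17.901321411132812, 44.949954986572266), 89.85130310058594) [[ 0.37115196 -0.14341166  0.22510098]]
[385.60701107 292.65129151] ((476.9849548339844, -233.81582641601562), (17.902204513549805, 44.20709228515625), 89.992431640625) [[ 0.43025974 -0.14326069  0.22563247]]
```

View pics/w3.png

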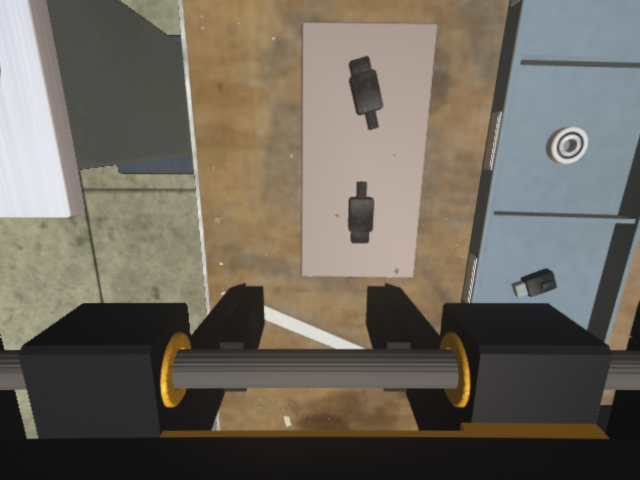

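The new housing is at (360,214), flat on the mat with its top at about 18 mm. It is 107 mm from the undisturbed sample at (365,90), and the gripper is clear.

```bash
python3 -c "
from h import *
print(order.close_job())"
```

```text
the job is handed in; nothing more can be done
None
```

The new long housing from the left bin lies flat and upright on the mat about 107 mm from the sample, nothing else was moved, and the job was handed in at about 12 s of the 29 s allowed; the judge returned no result.

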